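# Reset the drawer divider and load the hardware

### The job

The half-open drawer's sliding divider is clamped near the middle and a padlock lies in one of its two bays: loosen the brass clamp knob, slide the divider away from the padlock to the red mark on the other side, so that the padlock's bay becomes the wide one, and screw the knob fully tight again. Put every piece of hardware that lies on the bench (barrel bolt, T-hinge, ring handle, screw hooks - as many as there are) into the padlock's bay, down in the liner. The padlock and the blue tin stay in their bays, and the other things on the bench stay where they are.

Things in the scene. Friction and masses are not known exactly. Their poses are not given: they have to be found in the camera images.
- drawer: Green chest (112 mm high, from x = 120 mm on), drawer half open. Origin on the bench under the middle of the exposed liner; x into the chest, y left, z up. Liner: x -112 to 110, y -230 to 230 mm, floor at 15, side walls (10 thick) up to 75 mm; wooden front with aluminium rail (20 wide, middle x = -122) up to 83 mm. The divider splits it into a left (+y) and a right (-y) bay.
- divider (a joint): Slide of the yellow sheet divider (4 mm thick, spans the liner, top 64 mm above the bench) with a dark saddle (36 x 40 mm, top at 106 mm) on the front rail. Value in m = its y in the drawer's frame; travel -0.125 to 0.125, red marks at -0.09 and 0.09. Fast while the knob is tight; slides with a few N when it is loose, for instance by holding the knob, and stays put.
- clamp_knob (a joint): Brass wing knob on the saddle: bar 54 x 16 mm, 119 to 149 mm above the bench, turning about the vertical. 0 = tight, bar along the drawer's x; grows counter-clockwise from above (loosening) to 1.7. Clamps below 0.5, starts at 0 to 0.1; loose above 0.8, tight below 0.25 rad. Takes about 0.2 N m.
- clamp_grip (a point): Middle of the knob's bar, on its turning axis, 137 mm above the bench (12 mm below the bar's top): the point to grip, across the bar's 16 mm. Moves with the divider.
- mark_left (a point): Red mark (8 mm wide, also painted across the liner floor) on the rail at y = +90 mm in the drawer's frame, 83 mm above the bench.
- mark_right (a point): The same red mark at y = -90 mm.
- padlock: Laminated steel padlock with a brownish shackle, about 85 x 53 x 24 mm, lying in one outer end of the liner, left or right, in the rear half. Origin at the centre of its underside.
- screw_tin: Closed blue tin, 60 mm across, 45 mm high, standing at the outer end of the other bay. Origin at the centre of its underside.
- bolt: Chrome barrel bolt: plate 120 x 36 x 5 mm, on it a barrel of 20 mm diameter along its x axis (centre 15.5 mm, top 25.5 mm above its underside), bolt end at x = +70 mm, small 10 mm stud up at x = -35 mm to 40 mm height. Origin at the plate's centre, underside. Grip across the barrel (along its y). 0.22 kg. May be absent.
- hinge: Green T-hinge, 8 mm thick, lying flat: strap 28 mm wide along x from -68 to +52 mm, crosspiece 28 x 90 mm at x = +66 mm, knuckle 12 mm thick at x = +50 mm (top at 14 mm). Origin on the underside of the strap. Grip across the strap about x = +10 mm. 0.25 kg. May be absent.
- ring: Cast iron ring handle: round plate 60 mm across, 6 mm thick, with an upright boss 24 mm in diameter to 36 mm height at its centre, and a rigid ring of 10 mm bar lying at 6 to 16 mm height towards -x as far as x = -59 mm. Origin under the plate's centre. Grip the boss above the ring. 0.3 kg. May be absent.
- hook_a: Galvanised screw hook of 12 mm bar, lying flat: straight shank along x from -51 to +20 mm at y = 0, then a hook curling round to y = +36 mm, 44 mm at most in x and 42 in y. Origin underneath the shank; the bar's middle is 6 mm up. Grip across the shank about x = 0. 0.09 kg. May be absent.
- hook_b: A second hook like hook_a. May be absent.
- paint_tin: Bystander: paint tin, 100 mm across, 120 mm high. Origin at the centre of its underside.
- pot: Bystander: terracotta pot, 100 mm across, 90 mm high. Origin at the centre of its underside.
- screwdriver: Bystander: screwdriver lying on the bench.
- sand_block: Bystander: cork sanding block 110 x 65 x 30 mm. Origin at the centre of its underside.
- nail_jar: Bystander: glass jar, 72 mm across, 100 mm high. Origin at the centre of its underside.

How it is judged:
By the outcome, as a careful person would: the job done as asked, in the order asked, and still so for the second after the job is handed in, with the robot touching nothing.
Of bolt, hinge, ring, hook_a, hook_b only 3 to 5 are there at a start; the rules pass over those that are not, and their reading is None.
At some moment in a run one of bolt, hinge, ring, hook_a, hook_b may be knocked a few centimetres aside while the robot is not near it.
Once in a run the grip may slacken for a moment while it holds something.
It also fails if it takes over 210 s, if anything falls off the work surface, if the arm or the gripper's body presses on something with over 40 N, if the wrist force passes 120 N, or if a joint passes its speed limit or range.

### The arm

A 6-joint arm with a two-finger parallel gripper is mounted at the origin on the work surface. World frame = base frame: x ahead of the robot, y to its left, z up, the work surface at z = 0. Lengths are in m, angles in rad, forces in N, time in s.
With the tool pointing down it reaches from about 0.3 to 0.775 m from the base axis. Payload 14.6 kg.
Tool frame: the origin (TCP) lies on the centre line of the jaws, within the pads' length; the fingertips stand 19 mm ahead of it and the grasp point (between the pads) is the TCP; z points along the fingers, y is the line along which they close (so a half turn about z gives the same grasp; the last joint's range is limited). The gripper opens to 94 mm and grips with 3 to 60 N. Pads are 16 mm wide; open, the fingers measure 119 mm over their backs; the gripper's body (75 mm by 177 mm) begins 78 mm behind the grasp point.
Start: joints at [-1.33, 0.3, 1.521, -0, 1.321, -0.067], TCP at [0.167, -0.524, 0.224] pointing down, gripper open.
Joint ranges: [-3.03, 3.03], [-0.79, 2.21], [0.23, 2.52], [-1.04, 4.18], [0, 3.07], [-2.55, 2.55]. Speed limits (rad/s): [2.22, 2.22, 2.57, 3.14, 3.14, 3.14].

### API

Orientations are given as [roll, pitch, yaw] about the fixed x, y, z axes, in that order (R = Rz(yaw) Ry(pitch) Rx(roll)).
In Python, from station import get_obs, camera, workorder gives the robot as it stands.
- The arm moves only by the tool play_rows, never from a script. Its argument "motion" is a list that holds one entry, the list of rows, each a list of 7 numbers: the shift along the tool's x, y, z as a fraction of full scale, then the turn, a rotation vector about the tool's x, y, z as a fraction of full scale, then the opening, from -1 (shut) to 1 (fully open). In form: [[[x, y, z, ax, ay, az, grip], ...]]. A call has 1 to 10 rows; each row is the pose to reach, as a shift and turn from the pose commanded when the call began, along the tool's axes at that moment, turning the shorter way round; what a row does not reach only later rows make up. Full scale, the value 1, is 0.25 m for a shift and 2 pi rad for a turn. A row lasts 1/10 s, in which the tool goes at most 50 mm and 8.59 degrees, less where a joint would pass 70% of its speed; a pose out of reach is approached as far as the arm can. A call with a number of a shift or a turn outside -1 to 1 is refused whole. A call with a gripper value outside its range is refused whole. The fingers move at their own pace and stop on an object; "grip_force" is the grip in N (left out, the last holds). Time passes only in rows, so rows that repeat a pose let the fingers close. It gives the time, the measured TCP pose, the force, the opening and the grip force at its end, in the units of the state.
- get_obs(): the state, without advancing time (a new reading comes with each control period).
- camera(name): name is "scene" or "top" or "wrist"; returns a dict with "frame" (480x640x3 uint8, red, green, blue), "z_map" (480x640 float32, m along the optical axis (not along the pixel's ray), 0 where there is no reading), "camera_matrix" (3x3 intrinsics, pixels), "T" (4x4, takes a point from camera to world coordinates); the wrist camera has in their place "T_tool_cam" (4x4, takes a point from camera to tool coordinates, whose origin is the TCP and whose axes are the flange's). Camera axes: x right, y up, looking along -z (the intrinsics and any distortion apply to the point x, -y, -z); pixel columns grow to the right and rows downward; lengths in m; the calibration is good to about 2 mm. A picture is of the moment at which its call begins: read the wrist's pose just before it.
- workorder.hand_in(): hands the job in; it is judged then, once.
The state is a dict: "time_s": time; "qpos": joint angles; "joint_vel": joint speeds; "tau": joint torques, N m; "ee_pos": TCP position; "eef_rot": TCP orientation; "force": force on the tool from outside, world axes, zero at the start; "moment": the same for the moment, N m; "grip_width": finger opening in m; "grip_force": force on a finger pad.
Only numpy, scipy, OpenCV 4.12 (cv2) and the standard library are available. Lean on these libraries where they do the work, as an engineer would, in place of code of your own. Each camera call takes 0.05 s, during which the arm holds its last target. There are 200 camera calls.

## Working session

There is one attempt and no reset: what is moved stays moved. The work goes in short steps, Python scripts to look and compute and a tool call to move; the robot and the scene stay as the last step left them, time stands still between calls to the robot, and variables do not carry over. Pictures are saved under pics/ and viewed, at most 14 in all, crops included, and the job is handed in when it is done.

Besides the shell and the picture viewer there is one more tool, called after "Request:" as a command line: name --argument value ..., lists and objects as JSON in quotes. play_rows: Moves the arm, as the interface text tells. Its arguments: {"type":"object","properties":{"motion":{"type":"array"},"grip_force":{"type":"number"}},"required":["motion"]}

```bash
mkdir -p pics; ls; cat > h.py <<'E'
import numpy as np, cv2
from station import get_obs, camera, workorder
from scipy.spatial.transform import Rotation as R
def snap(name,fn=None):
    o=get_obs(); c=camera(name)
    if 'T' not in c or c.get('T') is None:
        W=np.eye(4); W[:3,:3]=R.from_euler('xyz',o['eef_rot']).as_matrix(); W[:3,3]=o['ee_pos']
        c['T']=W@c['T_tool_cam']
    if fn: cv2.imwrite('pics/'+fn,c['frame'][:,:,::-1])
    return c
def pts(c):  # world point for each pixel from depth
    K=c['camera_matrix'];v,u=np.mgrid[:480,:640];z=c['z_map']
    p=np.stack([(u-K[0,2])/K[0,0]*z,-(v-K[1,2])/K[1,1]*z,-z],-1)
    return p@c['T'][:3,:3].T+c['T'][:3,3]
def ray(c,u,v,h):
    K=c['camera_matrix'];d=c['T'][:3,:3]@np.array([(u-K[0,2])/K[0,0],-(v-K[1,2])/K[1,1],-1]);o=c['T'][:3,3]
    return o+d*(h-o[2])/d[2]
E
python3 - <<'E'
from h import *
o=get_obs();print({k:np.round(v,3) for k,v in o.items()})
for n in('top','scene'):
    c=snap(n,n+'0.png');print(n,list(c),np.round(c['T'],3).tolist(),c['camera_matrix'].tolist())
    z=c['z_map'];print((z>0).mean()); np.savez('pics/'+n+'0.npz',**{k:v for k,v in c.items() if k in('frame','z_map','camera_matrix','T')})
E
```

```text
pics
{'time_s': np.float64(0.0), 'qpos': array([-1.33 ,  0.3  ,  1.522, -0.   ,  1.321, -0.067]), 'joint_vel': array([ 0.   ,  0.001, -0.001,  0.   ,  0.001, -0.   ]), 'tau': array([ 0.0000e+00, -5.3181e+01, -3.5273e+01,  7.1000e-02,  2.4000e-02,
       -0.0000e+00]), 'ee_pos': array([ 0.167, -0.524,  0.224]), 'eef_rot': array([-3.14 , -0.   ,  0.308]), 'force': array([-0.187, -0.816,  0.335]), 'moment': array([0.05 , 0.012, 0.05 ]), 'grip_force': np.float64(0.0), 'grip_width': np.float64(0.094)}
top ['frame', 'z_map', 'camera_matrix', 'T'] [[-0.006, 0.985, -0.173, 0.242], [-1.0, -0.009, -0.017, -0.008], [-0.019, 0.173, 0.985, 1.463], [0.0, 0.0, 0.0, 1.0]] [[496.58028937520567, 0.0, 319.97731926761196], [0.0, 496.58028937520567, 233.52025940227122], [0.0, 0.0, 1.0]]
0.9960514322916667
scene ['frame', 'z_map', 'camera_matrix', 'T'] [[-0.878, -0.254, 0.406, 1.026], [0.479, -0.481, 0.735, 1.01], [0.008, 0.839, 0.544, 0.857], [0.0, 0.0, 0.0, 1.0]] [[466.9534892571888, 0.0, 312.8545435829785], [0.0, 466.9534892571888, 239.45995559632496], [0.0, 0.0, 1.0]]
0.99169921875
```

View pics/top0.png

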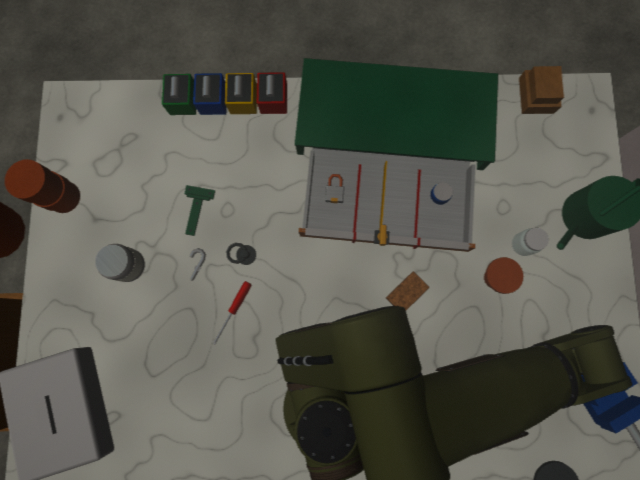

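View pics/scene0.png

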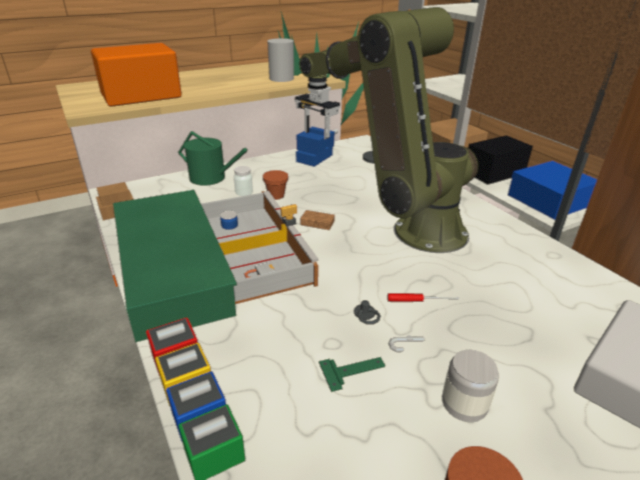

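The top view shows the padlock in the left bay (334,188), tin in the right (441,193), divider knob at (382,235), hinge (198,210), hook (198,262), ring (240,253). No bolt is visible, nor a second hook. So the divider goes to the right mark (417 column).

```bash
python3 - <<'E'
from h import *
c=dict(np.load('pics/top0.npz'));P=pts(c);hsv=cv2.cvtColor(c['frame'],cv2.COLOR_RGB2HSV)
def at(u,v): return np.round(P[v,u],3)
for n,u,v in [('lock',334,192),('tin',441,193),('knob',382,235),('hinge',194,215),('hook',198,262),('ring',245,253)]: print(n,at(u,v),np.round(ray(c,u,v,0.0),3))
H,S,V=hsv[...,0].astype(int),hsv[...,1].astype(int),hsv[...,2].astype(int)
red=((H<6)|(H>174))&(S>140)&(V>60)
roi=np.zeros_like(red);roi[155:250,300:480]=1
n,l,s,ce=cv2.connectedComponentsWithStats((red&roi).astype(np.uint8))
for i in range(1,n):
    if s[i,4]>30:
        m=l==i;vv,uu=np.nonzero(m);p=np.array([ray(c,a,b,0.015) for a,b in zip(uu,vv)]);f=cv2.fitLine(p[:,:2].astype(np.float32),2,0,.01,.01).ravel();print('red',s[i],p.mean(0).round(3),np.round(f,3))
yel=(H>15)&(H<28)&(S>140)&(roi>0);vv,uu=np.nonzero(yel&(np.arange(480)[:,None]<222))
p=np.array([ray(c,a,b,0.064) for a,b in zip(uu,vv)]);print('div',p.mean(0).round(3),cv2.fitLine(p[:,:2].astype(np.float32),2,0,.01,.01).ravel())
k=yel&(P[...,2]>.125);print('knob',k.sum(),P[k].mean(0),P[k].max(0))
g=(H>60)&(H<95)&(S>80);roi[:]=0;roi[180:240,180:220]=1
q=P[g&(roi>0)];f=cv2.fitLine(q[:,:2].astype(np.float32),2,0,.01,.01).ravel();print('hinge',len(q),q.mean(0),q.max(0),q.min(0),f,np.degrees(np.arctan2(f[1],f[0])))
E
```

```text
lock [ 0.618 -0.026  0.034] [ 0.627 -0.026  0.   ]
tin [ 0.605 -0.336  0.057] [ 0.62  -0.349  0.   ]
knob [ 0.467 -0.152  0.149] [ 0.493 -0.168  0.   ]
hinge [0.559 0.396 0.005] [0.56  0.398 0.   ]
hook [0.416 0.379 0.007] [0.417 0.38  0.   ]
ring [0.437 0.234 0.039] [0.443 0.241 0.   ]
red [354 165   7  75 128] [ 0.594 -0.093  0.015] [ 0.995 -0.096  0.594 -0.093]
red [415 170   6  68 117] [ 0.589 -0.273  0.015] [ 0.995 -0.101  0.589 -0.273]
div [ 0.607 -0.146  0.064] [ 0.6037239  -0.79719347  0.6068094  -0.1455859 ]
knob 126 [ 0.46956914 -0.15294046  0.1452686 ] [ 0.49625179 -0.14535237  0.1549163 ]
hinge 475 [0.58914665 0.39026902 0.00843426] [0.64759352 0.42462494 0.0193866 ] [ 4.98652235e-01  3.39566865e-01 -1.62276234e-04] [ 0.98184735 -0.18967292  0.5891467   0.390269  ] -10.933696
```

```bash
cat >> h.py <<'E'
def go(x,y,z,yaw,start=None):
    o=get_obs();p=np.array(o['ee_pos']) if start is None else np.array(start[:3]);e=np.array(o['eef_rot'])
    M=R.from_euler('xyz',e); T=R.from_euler('xyz',[np.pi,0,yaw])
    print('go',np.round(M.inv().apply(np.array([x,y,z])-p)/.25,4),np.round((M.inv()*T).as_rotvec()/2/np.pi,4),'now',np.round(o['ee_pos'],4),np.round(e,3),'w',round(float(o['grip_width']),4),'t',o['time_s'],'F',np.round(o['force'],1))
E
python3 - <<'E'
from h import *
print(np.round(snap('wrist')['T_tool_cam'],3).tolist())
go(.33,-.34,.36,-.1)
E
```

```text
[[0.001, 0.965, 0.262, 0.075], [1.0, -0.001, -0.001, 0.0], [-0.0, 0.262, -0.965, -0.159], [0.0, 0.0, 0.0, 1.0]]
go [ 0.8459 -0.5038 -0.5434] [-0.0001  0.      0.0649] now [ 0.1666 -0.524   0.224 ] [-3.141 -0.     0.308] w 0.0941 t 0.15 F [0.5 0.6 0.3]
```

Request:
play_rows --motion '[[[0.2,-0.1,-0.25,0,0,0.015,1],[0.4,-0.2,-0.5,0,0,0.03,1],[0.6,-0.35,-0.54,0,0,0.05,1],[0.85,-0.5,-0.54,0,0,0.065,1],[0.85,-0.5,-0.54,0,0,0.065,1],[0.85,-0.5,-0.54,0,0,0.065,1],[0.85,-0.5,-0.54,0,0,0.065,1]]]'

```text
time_s: 0.85
ee_pos: [0.3336, -0.338, 0.361]
eef_rot: [3.14, -0.002, -0.096]
force: [0.1, -1.4, -0.2]
grip_width: 0.0939
grip_force: 0.0
```

```bash
python3 - <<'E'
from h import *
go(.44,-.153,.30,-.1)
E
```

```text
go [ 0.352  -0.7778  0.2439] [ 0.0002 -0.0004  0.0006] now [ 0.3336 -0.338   0.361 ] [ 3.14e+00 -2.00e-03 -9.60e-02] w 0.0939 t 0.85 F [ 0.1 -1.4 -0.2]
```

Request:
play_rows --motion '[[[0.17,-0.19,0.1,0,0,0,1],[0.35,-0.38,0.24,0,0,0,1],[0.35,-0.57,0.24,0,0,0,1],[0.35,-0.78,0.24,0,0,0,1],[0.35,-0.78,0.24,0,0,0,1],[0.35,-0.78,0.24,0,0,0,1]]]'

```text
time_s: 1.45
ee_pos: [0.4382, -0.153, 0.2988]
eef_rot: [-3.141, 0.001, -0.097]
force: [-1.0, -0.3, -0.9]
grip_width: 0.094
grip_force: 0.0
```

```bash
python3 - <<'E'
from h import *
c=snap('wrist','w1.png');np.savez('pics/w1.npz',**{k:c[k] for k in('frame','z_map','camera_matrix','T')})
P=pts(c);hsv=cv2.cvtColor(c['frame'],cv2.COLOR_RGB2HSV).astype(int)
k=(P[...,2]>.138)&(P[...,2]<.156)&(hsv[...,0]>10)&(hsv[...,0]<30)&(hsv[...,1]>100)
q=P[k];print(k.sum(),q.mean(0),np.median(q[:,2]));r=cv2.minAreaRect((q[:,:2]*1000).astype(np.float32));print(r)
snap('top','top1.png')
E
```

```text
1100 [ 0.47051782 -0.15617907  0.14562945] 0.1457713356066943
((469.6387023925781, -156.0255889892578), (15.99585247039795, 52.775455474853516), 87.66238403320312)
```

View pics/w1.png

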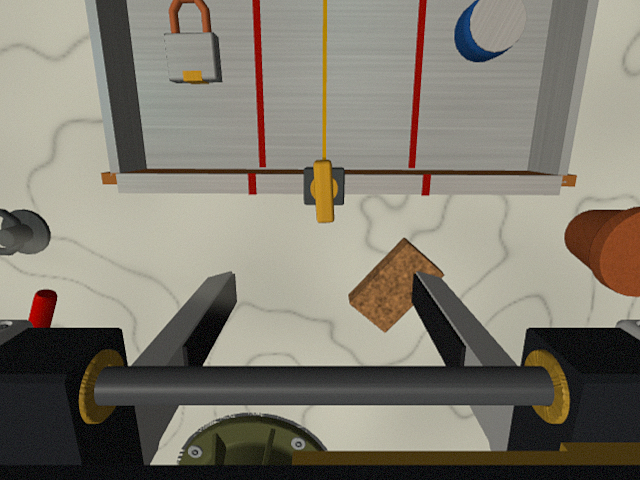

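View pics/top1.png

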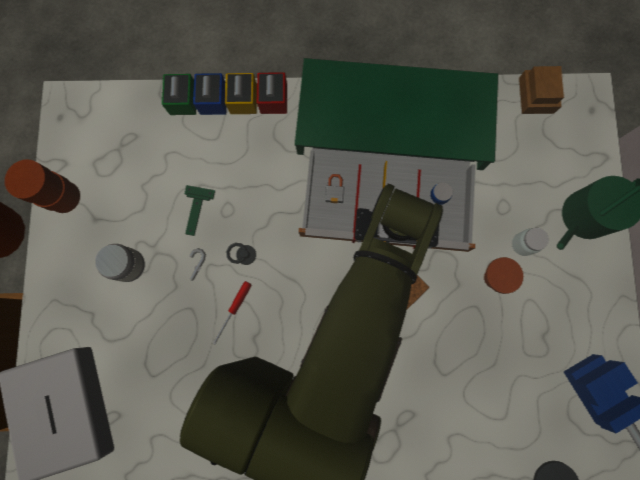

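Wrist view: marks on the rail at (252,183) and (426,184), knob (323,190); sanding block (397,285) is just in front of the rail. Top view confirms nothing hidden: hardware is hinge, hook and ring.

```bash
python3 - <<'E'
from h import *
c=dict(np.load('pics/w1.npz'));P=pts(c)
hsv=cv2.cvtColor(c['frame'],cv2.COLOR_RGB2HSV).astype(int);red=((hsv[...,0]<6)|(hsv[...,0]>174))&(hsv[...,1]>140)
m=[]
for a,b in((235,270),(410,440)):
    k=red.copy();k[:172]=0;k[197:]=0;k[:,:a]=0;k[:,b:]=0
    v,u=np.nonzero(k);w=ray(c,u.mean(),v.mean(),.083);m.append(w);print('mark',u.mean(),v.mean(),w.round(4),'depth z',np.median(P[k][:,2]).round(4))
L,Rr=m;yv=(L-Rr)[:2];print('dist',np.linalg.norm(yv));yaw=np.arctan2(-yv[0],yv[1]);yv/=np.linalg.norm(yv);xv=np.array([yv[1],-yv[0]])
O=(L+Rr)[:2]/2+.122*xv;print('yaw',yaw,'O',O)
k=np.array([.4696,-.156])-O;print('knob in drawer',k@xv,k@yv)
t=O-.122*xv-.09*yv;print('knob target',t)
go(.4696,-.156,.16,-.04)
go(.4696,-.156,.137,-.04)
# dark saddle
E
```

```text
mark 251.81578947368422 182.92763157894737 [ 0.4776 -0.0826  0.083 ] depth z 0.083
mark 425.8766233766234 183.9025974025974 [ 0.4593 -0.2614  0.083 ] depth z 0.0831
dist 0.17969994249967283
yaw -0.10212863289247781 O [ 0.58984448 -0.18441212]
knob in drawer -0.12251458228073192 0.016005008095170525
knob target [ 0.45930456 -0.26150512]
go [ 0.1268 -0.0113  0.557 ] [ 0.      0.0001 -0.0095] now [ 0.4378 -0.1556  0.2993] [ 3.141  0.    -0.1  ] w 0.094 t 1.55 F [-0.1 -1.3 -0.8]
go [ 0.1269 -0.0113  0.649 ] [ 0.      0.0001 -0.0095] now [ 0.4378 -0.1556  0.2993] [ 3.141  0.    -0.1  ] w 0.094 t 1.55 F [-0.1 -1.3 -0.8]
```

Request:
play_rows --motion '[[[0.06,-0.005,0.15,0,0,-0.005,1],[0.127,-0.011,0.3,0,0,-0.0095,1],[0.127,-0.011,0.45,0,0,-0.0095,1],[0.127,-0.011,0.55,0,0,-0.0095,0.2],[0.127,-0.011,0.62,0,0,-0.0095,-0.2],[0.127,-0.011,0.649,0,0,-0.0095,-0.2],[0.127,-0.011,0.649,0,0,-0.0095,-0.2]]]'

```text
time_s: 2.25
ee_pos: [0.4693, -0.1568, 0.1366]
eef_rot: [-3.141, 0.001, -0.042]
force: [0.2, 0.2, 0.4]
grip_width: 0.0654
grip_force: 0.0
```

```bash
python3 - <<'E'
from h import *
import time
for i in range(4):
    o=get_obs();print(o['time_s'],np.round(o['ee_pos'],4),np.round(o['eef_rot'],4),o['grip_width'],np.round(o['force'],1))
go(.4696,-.156,.137,-.04)
E
```

```text
2.25 [ 0.4693 -0.1568  0.1366] [-3.1412e+00  1.3000e-03 -4.2300e-02] 0.06537463346344988 [0.2 0.2 0.4]
2.25 [ 0.4693 -0.1568  0.1366] [-3.1412e+00  1.3000e-03 -4.2300e-02] 0.06537463346344988 [0.2 0.2 0.4]
2.25 [ 0.4693 -0.1568  0.1366] [-3.1412e+00  1.3000e-03 -4.2300e-02] 0.06537463346344988 [0.2 0.2 0.4]
2.25 [ 0.4693 -0.1568  0.1366] [-3.1412e+00  1.3000e-03 -4.2300e-02] 0.06537463346344988 [0.2 0.2 0.4]
go [ 0.0009 -0.0034 -0.0015] [-0.0001  0.0002 -0.0004] now [ 0.4693 -0.1568  0.1366] [-3.141e+00  1.000e-03 -4.200e-02] w 0.0654 t 2.25 F [0.2 0.2 0.4]
```

Close on the knob.

Request:
play_rows --motion '[[[0,0,0,0,0,0,-1],[0,0,0,0,0,0,-1],[0,0,0,0,0,0,-1],[0,0,0,0,0,0,-1],[0,0,0,0,0,0,-1],[0,0,0,0,0,0,-1],[0,0,0,0,0,0,-1]]]' --grip_force 40

```text
time_s: 2.95
ee_pos: [0.4698, -0.1559, 0.1373]
eef_rot: [3.142, -0.0, -0.041]
force: [-1.0, -0.2, 1.0]
grip_width: 0.0159
grip_force: 40.0
```

Request:
play_rows --motion '[[[0,0,0,0,0,-0.018,-1],[0,0,0,0,0,-0.036,-1],[0,0,0,0,0,-0.054,-1],[0,0,0,0,0,-0.072,-1],[0,0,0,0,0,-0.09,-1],[0,0,0,0,0,-0.108,-1],[0,0,0,0,0,-0.126,-1],[0,0,0,0,0,-0.144,-1],[0,0,0,0,0,-0.162,-1],[0,0,0,0,0,-0.18,-1]]]'

```text
time_s: 3.95
ee_pos: [0.4699, -0.156, 0.1373]
eef_rot: [3.141, 0.0, 1.095]
force: [1.0, 0.3, 0.1]
grip_width: 0.0155
grip_force: 40.0
```

```bash
python3 - <<'E'
from h import *
go(.4593,-.2615,.137,get_obs()['eef_rot'][2]); print(get_obs()['moment'],get_obs()['qpos'])
E
```

```text
go [-0.3945  0.1559  0.0012] [0.0001 0.     0.    ] now [ 0.4699 -0.156   0.1373] [3.141 0.    1.095] w 0.0155 t 3.95 F [1.  0.3 0.1]
[-0.16645132 -0.12852955 -0.14544353] [-3.94488620e-01  2.72700726e-01  1.77251532e+00 -7.49185035e-05
  1.09597866e+00  8.18284066e-02]
```

Request:
play_rows --motion '[[[-0.05,0.02,0,0,0,0,-1],[-0.1,0.0395,0,0,0,0,-1],[-0.15,0.059,0,0,0,0,-1],[-0.2,0.079,0,0,0,0,-1],[-0.25,0.0985,0,0,0,0,-1],[-0.3,0.1185,0,0,0,0,-1],[-0.35,0.138,0,0,0,0,-1],[-0.3945,0.156,0,0,0,0,-1],[-0.3945,0.156,0,0,0,0,-1],[-0.3945,0.156,0,0,0,0,-1]]]'

```text
time_s: 4.95
ee_pos: [0.4588, -0.263, 0.1373]
eef_rot: [3.14, 0.001, 1.089]
force: [5.6, -3.0, -1.7]
grip_width: 0.0157
grip_force: 40.0
```

```bash
python3 - <<'E'
from h import *
o=get_obs();O=np.array([.58984,-.18441]);yw=-.1021;yv=np.array([-np.sin(yw),np.cos(yw)]);print((np.array(o['ee_pos'][:2])-O)@yv)
c=snap('wrist','w2.png')
go(.4593,-.2615,.137,1.095)
E
```

```text
-0.09158124227205666
go [ 0.0059 -0.001   0.0012] [ 0.0002  0.0001 -0.001 ] now [ 0.4588 -0.2629  0.1373] [3.140e+00 1.000e-03 1.089e+00] w 0.0154 t 5.0 F [ 5.3 -1.6 -1.6]
```

View pics/w2.png

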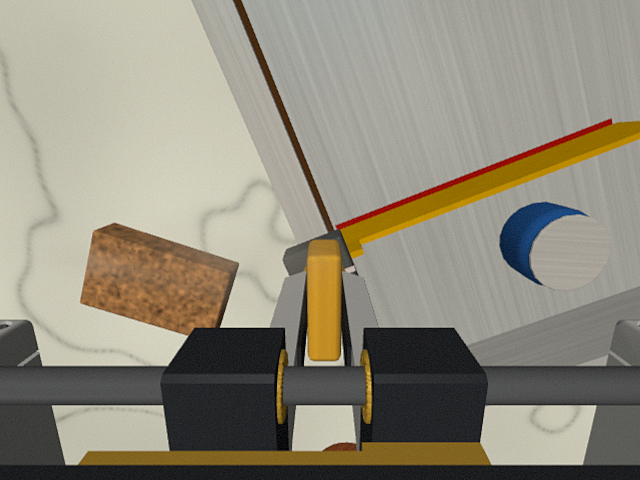

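Divider lies over the red mark; (yellow edge 360–640, red line just visible beside it). Measure the exact offset.

```bash
python3 - <<'E'
from h import *
O=np.array([.58984,-.18441]);yw=-.1021;yv=np.array([-np.sin(yw),np.cos(yw)]);xv=np.array([yv[1],-yv[0]])
c=snap('wrist');P=pts(c);hsv=cv2.cvtColor(c['frame'],cv2.COLOR_RGB2HSV).astype(int)
k=(hsv[...,0]>18)&(hsv[...,0]<30)&(hsv[...,1]>140)&(P[...,2]>.060)&(P[...,2]<.068);k[:,:400]=0
q=(P[k][:,:2]-O);print(k.sum(),(q@yv).mean(),(q@yv).min(),(q@yv).max(),(q@xv).mean())
red=((hsv[...,0]<6)|(hsv[...,0]>174))&(hsv[...,1]>140)&(P[...,2]<.025);q=(P[red][:,:2]-O);print(red.sum(),np.percentile(q@yv,[1,50,99]))
E
```

```text
1704 -0.09119611952083677 -0.09373295594996099 -0.08920204024841108 0.013064391245434433
1308 [-0.08955983 -0.08771528 -0.08587704]
```

Request:
play_rows --motion '[[[0.004,0,0,0,0,0,-1],[0.004,0,0,0,0,0.02,-1],[0.004,0,0,0,0,0.04,-1],[0.004,0,0,0,0,0.06,-1],[0.004,0,0,0,0,0.08,-1],[0.004,0,0,0,0,0.1,-1],[0.004,0,0,0,0,0.12,-1],[0.004,0,0,0,0,0.14,-1],[0.004,0,0,0,0,0.16,-1],[0.004,0,0,0,0,0.175,-1]]]'

```text
time_s: 6.05
ee_pos: [0.4589, -0.2613, 0.1373]
eef_rot: [3.141, 0.0, -0.015]
force: [2.4, -0.6, 1.9]
grip_width: 0.0158
grip_force: 40.0
```

Request:
play_rows --motion '[[[0,0,0,0,0,0.008,-1],[0,0,0,0,0,0.016,-1],[0,0,0,0,0,0.02,-1],[0,0,0,0,0,0.02,-1],[0,0,0,0,0,0.02,-1]]]'

```text
time_s: 6.55
ee_pos: [0.459, -0.2612, 0.1373]
eef_rot: [3.141, 0.0, -0.135]
force: [-1.8, -5.6, 1.6]
grip_width: 0.0157
grip_force: 40.0
```

```bash
python3 - <<'E'
from h import *
o=get_obs();print(o['moment'],o['force'],o['eef_rot'],o['grip_width'],o['ee_pos'])
E
```

```text
[-1.10083584  0.37362883 -0.06207332] [-1.80818302 -5.5911977   1.6256948 ] [ 3.14062940e+00  1.27615298e-04 -1.34581504e-01] 0.015729598416625086 [ 0.45896195 -0.26116474  0.13729374]
```

Request:
play_rows --motion '[[[0,0,0,0,0,0,0.2],[0,0,0,0,0,0,0.2],[0,0,0,0,0,0,0.2],[0,0,-0.1,0,0,0,0.2],[0,0,-0.25,0,0,0,1],[-0.15,0,-0.45,0,0,0,1],[-0.15,0,-0.65,0,0,0,1],[-0.15,0,-0.65,0,0,0,1],[-0.15,0,-0.65,0,0,0,1]]]'

```text
time_s: 7.45
ee_pos: [0.4223, -0.2556, 0.3012]
eef_rot: [3.14, -0.003, -0.135]
force: [0.2, -0.0, -0.2]
grip_width: 0.0841
grip_force: 0.0
```

```bash
python3 - <<'E'
from h import *
O=np.array([.58984,-.18441]);yw=-.1021;yv=np.array([-np.sin(yw),np.cos(yw)]);xv=np.array([yv[1],-yv[0]])
c=snap('wrist');P=pts(c);hsv=cv2.cvtColor(c['frame'],cv2.COLOR_RGB2HSV).astype(int)
y=(hsv[...,0]>10)&(hsv[...,0]<30)&(hsv[...,1]>100)
q=P[y&(P[...,2]>.138)&(P[...,2]<.156)];r=cv2.minAreaRect((q[:,:2]*1000).astype(np.float32));print(r)
k=y&(P[...,2]>.060)&(P[...,2]<.068);q=P[k][:,:2]-O;q=q[abs(q@xv)<.08];print('div',len(q),(q@yv).mean(),np.polyfit(q@xv,q@yv,1))
k=(P[...,2]<.045)&(P[...,2]>.035);k[250:]=0
# bench items from the top camera
c=snap('top');P=pts(c);b=(P[...,2]>.004)&(P[...,2]<.05)
roi=np.zeros(b.shape,bool);roi[170:300,170:275]=1
n,l,s,ce=cv2.connectedComponentsWithStats((b&roi).astype(np.uint8))
for i in range(1,n):
    if s[i,4]>20: print(s[i],P[l==i].mean(0).round(3),P[l==i].max(0).round(3))
go(.40,.22,.32,.0)
E
```

```text
((458.5122375488281, -261.45758056640625), (15.938511848449707, 52.43476486206055), 82.09918975830078)
div 533 -0.08999609494073733 [ 0.00039242 -0.08999097]
[182 184  33  53 642] [0.589 0.392 0.009] [0.656 0.436 0.02 ]
[225 241  31  24 402] [0.44  0.251 0.014] [0.478 0.3   0.042]
[188 248  18  32 198] [0.418 0.381 0.01 ] [0.458 0.407 0.021]
[233 281  18  19 181] [0.329 0.242 0.022] [0.358 0.272 0.032]
go [-0.3428 -1.8717 -0.0849] [-0.0002  0.0003 -0.0215] now [ 0.4219 -0.2552  0.2981] [-3.141e+00  2.000e-03 -1.350e-01] w 0.092 t 7.55 F [-0.1  0.2 -0.5]
```

Knob tight (≈0), divider at -0.090. Now to the hardware.

Request:
play_rows --motion '[[[-0.1,-0.15,-0.1,0,0,0,1],[-0.15,-0.35,-0.2,0,0,0,1],[-0.2,-0.55,-0.2,0,0,0,1],[-0.2,-0.75,-0.2,0,0,0,1],[-0.2,-0.95,-0.2,0,0,0,1],[-0.2,-0.95,-0.2,0,0,0,1],[-0.2,-0.95,-0.2,0,0,0,1]]]'

```text
time_s: 8.25
ee_pos: [0.4046, -0.0122, 0.3482]
eef_rot: [3.142, 0.003, -0.132]
force: [0.7, -0.9, -0.0]
grip_width: 0.0939
grip_force: 0.0
```

Request:
play_rows --motion '[[[-0.05,-0.15,0,0,0,0,1],[-0.1,-0.35,0,0,0,0,1],[-0.1,-0.55,0,0,0,0,1],[-0.1,-0.75,0,0,0,0,1],[-0.1,-0.95,0,0,0,0,1],[-0.1,-1,0,0,0,0,1],[-0.1,-1,0,0,0,0,1],[-0.1,-1,0,0,0,0,1]]]'

```text
time_s: 9.05
ee_pos: [0.4139, 0.2362, 0.349]
eef_rot: [3.141, 0.001, -0.136]
force: [0.7, -1.1, -0.5]
grip_width: 0.0942
grip_force: 0.0
```

```bash
python3 - <<'E'
from h import *
go(.41,.30,.36,0)
c=snap('wrist','w3.png');np.savez('pics/w3.npz',**{k:c[k] for k in('frame','z_map','camera_matrix','T')})
E
```

```text
go [-0.0502 -0.2506 -0.0442] [ 0.0002  0.0002 -0.0217] now [0.4139 0.2362 0.349 ] [ 3.141e+00  1.000e-03 -1.360e-01] w 0.0942 t 9.05 F [ 0.7 -1.1 -0.5]
```

View pics/w3.png

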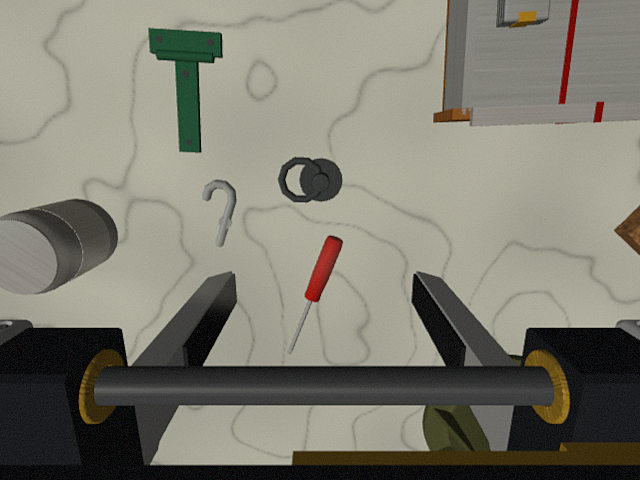

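Wrist view: hinge (strap 188,105; cross 185,43), hook (shank 228,225 with curl at 215,190), ring (boss 321,181, ring to the left), screwdriver (320,270).

```bash
python3 - <<'E'
from h import *
O=np.array([.58984,-.18441]);yw=-.1021;yv=np.array([-np.sin(yw),np.cos(yw)]);xv=np.array([yv[1],-yv[0]])
for src in('w3','top'):
    c=dict(np.load('pics/w3.npz')) if src=='w3' else snap('top');P=pts(c);hsv=cv2.cvtColor(c['frame'],cv2.COLOR_RGB2HSV).astype(int)
    X,Y,Z=P[...,0],P[...,1],P[...,2]
    print(src,'bench z',np.median(Z[(abs(X-.5)<.03)&(abs(Y-.3)<.03)]))
    rg=(np.hypot(X-.44,Y-.24)<.09)&(Z>.003)&(hsv[...,2]<110)
    b=rg&(Z>.028);q=P[b];ctr=(q[:,:2].max(0)+q[:,:2].min(0))/2;print('boss',b.sum(),q.mean(0).round(4),np.percentile(q[:,2],95).round(4),'mid',ctr.round(4))
    m=P[rg&(Z<.025)][:,:2];far=m[np.argsort(-np.hypot(*(m-q.mean(0)[:2]).T))[:15]].mean(0);d=far-q.mean(0)[:2];print('ring far',far.round(3),np.hypot(*d).round(3),'ring x yaw',np.arctan2(-d[1],-d[0]).round(3))
    g=(hsv[...,0]>60)&(hsv[...,0]<95)&(hsv[...,1]>80)&(abs(X-.58)<.11)&(abs(Y-.39)<.08)
    q=P[g];s=q[(q[:,0]<.59)]
    f=cv2.fitLine(s[:,:2].astype(np.float32),2,0,.01,.01).ravel();f[:2]*=np.sign(f[0]);d=f[:2];nrm=np.array([-d[1],d[0]]);al=q[:,:2]@d
    sa=(s[:,:2]-f[2:])@nrm;print('hinge yaw',np.arctan2(d[1],d[0]).round(3),'strap w',np.ptp(sa).round(3),'len',np.ptp(al).round(3),'z',np.median(s[:,2]).round(4))
    end=al.min();cc=f[2:]+nrm*(sa.max()+sa.min())/2;print(' grip',(cc+d*(end+.078-cc@d)).round(4))
    h=(np.hypot(X-.42,Y-.38)<.07)&(Z>.003)&(Y<.43);q=P[h];s=q[q[:,0]<.425]
    print('hook',len(q),q.min(0).round(3),q.max(0).round(3))
    s=q[q[:,0]<q[:,0].min()+.06];f=cv2.fitLine(s[:,:2].astype(np.float32),cv2.DIST_HUBER,0,.01,.01).ravel();d=f[:2]*np.sign(f[0]);al=q[:,:2]@d
    nrm=np.array([-d[1],d[0]]);print(' yaw',np.arctan2(d[1],d[0]).round(3),'len',np.ptp(al).round(3),'shank origin',(f[2:]+d*(al.min()+.051-f[2:]@d)).round(4),'side max/min',((q[:,:2]-f[2:])@nrm).max().round(3),((q[:,:2]-f[2:])@nrm).min().round(3))
c=dict(np.load('pics/w1.npz'));P=pts(c);q=P[...,:2]-O;xd=q@xv;yd=q@yv
k=(P[...,2]>.022)&(yd>.05)&(yd<.215)&(abs(xd)<.105);print('padlock',np.percentile(xd[k],[1,99]),np.percentile(yd[k],[1,99]))
E
```

```text
w3 bench z -0.000956368632830551
boss 74279 [0.4351 0.2349 0.4362] 0.4609 mid [0.4421 0.2323]
ring far [0.353 0.227] 0.083 ring x yaw 0.093
hinge yaw -0.2 strap w 0.028 len 0.149 z 0.0069
 grip [0.5748 0.3916]
hook 859 [0.362 0.357 0.003] [0.456 0.403 0.013]
 yaw -0.493 len 0.092 shank origin [0.4075 0.3718] side max/min 0.042 -0.008
top bench z -0.00019697098514870337
boss 3848 [0.4061 0.2242 0.603 ] 0.6402 mid [0.4111 0.2251]
ring far [0.484 0.246] 0.081 ring x yaw -2.865Traceback (most recent call last):
  File "<stdin>", line 12, in <module>
cv2.error: OpenCV(4.12.0) /io/opencv/modules/imgproc/src/linefit.cpp:50: error: (-215:Assertion failed) count > 0 in function 'fitLine2D_wods'
```

```bash
python3 - <<'E'
from h import *
O=np.array([.58984,-.18441]);yw=-.1021;yv=np.array([-np.sin(yw),np.cos(yw)]);xv=np.array([yv[1],-yv[0]])
c=dict(np.load('pics/w3.npz'));P=pts(c);X,Y,Z=P[...,0],P[...,1],P[...,2];hsv=cv2.cvtColor(c['frame'],cv2.COLOR_RGB2HSV).astype(int)
rg=(np.hypot(X-.44,Y-.25)<.08)&(Z>.003)&(Z<.05)&(hsv[...,2]<120)&(hsv[...,1]<100)
b=rg&(Z>.031);q=P[b];ctr=(q[:,:2].max(0)+q[:,:2].min(0))/2;print('boss',b.sum(),q.mean(0).round(4),q[:,2].max().round(4),'mid',ctr.round(4),np.ptp(q,0).round(3))
m=P[rg&(Z<.025)][:,:2];far=m[np.argsort(-np.hypot(*(m-ctr).T))[:30]].mean(0);d=far-ctr;print('ring far',far.round(3),np.hypot(*d).round(3),'x yaw',np.arctan2(-d[1],-d[0]).round(3))
h=(np.hypot(X-.42,Y-.38)<.07)&(Z>.003)&(Y<.43);q=P[h];s=q[q[:,0]<q[:,0].min()+.045]
f=cv2.fitLine(s[:,:2].astype(np.float32),2,0,.01,.01).ravel();d=f[:2]*np.sign(f[0]);al=q[:,:2]@d;nrm=np.array([-d[1],d[0]]);sd=(q[:,:2]-f[2:])@nrm
print('hook yaw',np.arctan2(d[1],d[0]).round(3),'side',sd.max().round(3),sd.min().round(3),'len',np.ptp(al).round(3),'org',(f[2:]+d*(al.min()+.051-f[2:]@d)).round(4))
c=dict(np.load('pics/w1.npz'));P=pts(c);q=P[...,:2]-O;xd=q@xv;yd=q@yv
k=(P[...,2]>.022)&(yd>.05)&(yd<.215)&(abs(xd)<.105);print('padlock',np.percentile(xd[k],[1,99]),np.percentile(yd[k],[1,99]))
go(*ctr,.20,.2)
for n,a,b in(('ring',-.03,.045),('hinge',-.005,-.03),('hook',-.05,.15)): print(n,O+a*xv+b*yv)
E
```

```text
boss 255 [0.4357 0.2369 0.0347] 0.0371 mid [0.4356 0.2369] [0.023 0.023 0.006]
ring far [0.446 0.291] 0.056 x yaw -1.766
hook yaw -0.485 side 0.042 -0.008 len 0.092 org [0.4078 0.3722]
padlock [-0.0181168   0.06053917] [0.13190871 0.18287223]
go [ 0.0857 -0.0154  0.5986] [ 0.      0.     -0.0537] now [0.4138 0.2361 0.3496] [ 3.141 -0.    -0.137] w 0.0938 t 9.15 F [-0.3 -0.  -0.4]
ring [ 0.56458275 -0.13658666]
hinge [ 0.58180836 -0.21374416]
hook [ 0.55538879 -0.03009502]
```

Request:
play_rows --motion '[[[0.04,0,0.1,0,0,-0.023,1],[0.086,-0.015,0.2,0,0,-0.046,1],[0.086,-0.015,0.3,0,0,-0.069,1],[0.086,-0.015,0.4,0,0,-0.092,0.2],[0.086,-0.015,0.5,0,0,-0.115,0.2],[0.086,-0.015,0.6,0,0,-0.138,0.2],[0.086,-0.015,0.7,0,0,-0.161,0.2],[0.086,-0.015,0.8,0,0,-0.184,0.2],[0.086,-0.015,0.88,0,0,-0.207,0.2],[0.086,-0.015,0.92,0,0,-0.23,0.2]]]'

```text
time_s: 10.15
ee_pos: [0.435, 0.2369, 0.1184]
eef_rot: [-3.14, 0.001, 1.314]
force: [0.2, 0.7, -0.6]
grip_width: 0.0567
grip_force: 0.0
```

Request:
play_rows --motion '[[[0,0,0,0,0,-0.01,0.2],[0,0,0,0,0,-0.01,0.2],[0,0,0,0,0,-0.01,0.2]]]'

```text
time_s: 10.45
ee_pos: [0.4356, 0.2378, 0.1202]
eef_rot: [3.141, -0.0, 1.369]
force: [-0.2, 0.4, -0.3]
grip_width: 0.0563
grip_force: 0.0
```

```bash
cat >> h.py <<'E'
O=np.array([.58984,-.18441]);yw=-.1021;yv=np.array([-np.sin(yw),np.cos(yw)]);xv=np.array([yv[1],-yv[0]])
E
python3 - <<'E'
from h import *
c=snap('wrist','w4.png');P=pts(c);X,Y,Z=P[...,0],P[...,1],P[...,2]
b=(np.hypot(X-.436,Y-.237)<.05)&(Z>.030)&(Z<.045);q=P[b];ctr=(q[:,:2].max(0)+q[:,:2].min(0))/2;print('boss',b.sum(),q.mean(0).round(4),ctr.round(4),np.ptp(q,0).round(3))
go(*ctr,.037,1.375)
E
```

```text
boss 823 [0.4361 0.2377 0.0346] [0.4361 0.2372] [0.023 0.023 0.007]
go [-0.0029  0.0024  0.3327] [ 0.0001 -0.0001 -0.0008] now [0.4356 0.238  0.1202] [ 3.141 -0.     1.37 ] w 0.0562 t 10.5 F [0.7 0.7 0.3]
```

Request:
play_rows --motion '[[[-0.003,0.002,0.12,0,0,0,0.2],[-0.003,0.002,0.24,0,0,0,0.2],[-0.003,0.002,0.31,0,0,0,0.2],[-0.003,0.002,0.333,0,0,0,0.2],[-0.003,0.002,0.333,0,0,0,-1],[-0.003,0.002,0.333,0,0,0,-1],[-0.003,0.002,0.333,0,0,0,-1],[-0.003,0.002,0.333,0,0,0,-1],[-0.003,0.002,0.333,0,0,0,-1],[-0.003,0.002,0.333,0,0,0,-1]]]'

```text
time_s: 11.5
ee_pos: [0.436, 0.2379, 0.0371]
eef_rot: [3.141, -0.001, 1.373]
force: [-0.4, -1.1, 6.4]
grip_width: 0.023
grip_force: 40.0
```

Request:
play_rows --motion '[[[0,0,-0.1,0,0,0,-1],[0,0,-0.25,0,0,0,-1],[0,0,-0.4,0,0,0,-1],[0,0,-0.55,0,0,0.02,-1],[0,0,-0.6,0,0,0.04,-1],[0,0,-0.6,0,0,0.06,-1]]]' --grip_force 50

```text
time_s: 12.1
ee_pos: [0.4361, 0.238, 0.1887]
eef_rot: [3.14, -0.003, 0.991]
force: [0.2, 0.3, -2.9]
grip_width: 0.0227
grip_force: 50.0
```

```bash
python3 - <<'E'
from h import *
t=O+0*xv+.045*yv;print(t);go(*t,.19,yw)
E
```

```text
[ 0.59442652 -0.13964435]
go [-0.9165  1.3577 -0.0056] [-0.     -0.0006  0.1739] now [0.4361 0.238  0.1887] [ 3.14e+00 -3.00e-03  9.91e-01] w 0.0227 t 12.1 F [ 0.2  0.3 -2.9]
```

Request:
play_rows --motion '[[[-0.05,0.07,0,0,0,0.017,-1],[-0.15,0.21,0,0,0,0.034,-1],[-0.25,0.35,0,0,0,0.051,-1],[-0.35,0.5,0,0,0,0.068,-1],[-0.45,0.65,0,0,0,0.085,-1],[-0.55,0.8,0,0,0,0.102,-1],[-0.65,0.95,0,0,0,0.12,-1],[-0.67,1.0,0,0,0,0.137,-1],[-0.67,1.0,0,0,0,0.154,-1],[-0.67,1.0,0,0,0,0.174,-1]]]'

```text
time_s: 13.1
ee_pos: [0.5541, -0.0394, 0.1859]
eef_rot: [-3.141, 0.001, -0.103]
force: [-0.8, 0.5, -2.3]
grip_width: 0.0229
grip_force: 50.0
```

```bash
python3 - <<'E'
from h import *
t=O+0*xv+.045*yv;go(*t,.19,yw);go(*t,.053,yw)
E
```

```text
go [ 0.2017  0.3823 -0.0169] [-0.      0.0002 -0.0002] now [ 0.5541 -0.0394  0.1859] [-3.141e+00  1.000e-03 -1.030e-01] w 0.0229 t 13.1 F [-0.8  0.5 -2.3]
go [0.2024 0.3824 0.5311] [-0.      0.0002 -0.0002] now [ 0.5541 -0.0394  0.1859] [-3.141e+00  1.000e-03 -1.030e-01] w 0.0229 t 13.1 F [-0.8  0.5 -2.3]
```

Request:
play_rows --motion '[[[0.1,0.19,-0.02,0,0,0,-1],[0.2,0.38,-0.02,0,0,0,-1],[0.202,0.382,0,0,0,0,-1],[0.202,0.382,0.15,0,0,0,-1],[0.202,0.382,0.3,0,0,0,-1],[0.202,0.382,0.42,0,0,0,-1],[0.202,0.382,0.5,0,0,0,-1],[0.202,0.382,0.53,0,0,0,-1],[0.202,0.382,0.53,0,0,0,-1]]]'

```text
time_s: 14.0
ee_pos: [0.5949, -0.1384, 0.0536]
eef_rot: [-3.141, 0.001, -0.097]
force: [-0.5, -0.2, -2.3]
grip_width: 0.0225
grip_force: 50.0
```

Request:
play_rows --motion '[[[0,0,0,0,0,0,0.0],[0,0,0,0,0,0,0.0],[0,0,0,0,0,0,0.0],[0,0,-0.15,0,0,0,0.0],[0,0,-0.35,0,0,0,0.0],[0,0,-0.55,0,0,0,0.2],[-0.05,0,-0.75,0,0,0,0.5],[-0.2,0,-0.9,0,0,0,0.5],[-0.2,0,-0.9,0,0,0,0.5],[-0.2,0,-0.9,0,0,0,0.5]]]'

```text
time_s: 15.0
ee_pos: [0.5454, -0.1339, 0.2803]
eef_rot: [3.141, -0.003, -0.098]
force: [0.1, -0.5, -0.4]
grip_width: 0.0705
grip_force: 0.0
```

```bash
python3 - <<'E'
from h import *
c=snap('wrist','w5.png')
go(.49,.37,.30,-.2)
P=pts(snap('top'));X,Y,Z=P[...,0],P[...,1],P[...,2]
for n,b in(('hinge',(abs(X-.58)<.1)&(abs(Y-.39)<.08)),('hook',(np.hypot(X-.42,Y-.38)<.075)&(Y<.44))):
    b&=(Z>.004)&(Z<.03);print(n,b.sum(),P[b].mean(0).round(3))
E
```

```text
go [-0.4173 -1.9843 -0.0854] [ 0.     -0.      0.0163] now [ 0.5455 -0.1339  0.2787] [ 3.142 -0.    -0.098] w 0.0709 t 15.05 F [ 0.7 -0.1 -1.1]
hinge 876 [0.587 0.39  0.008]
hook 368 [0.419 0.377 0.008]
```

View pics/w5.png

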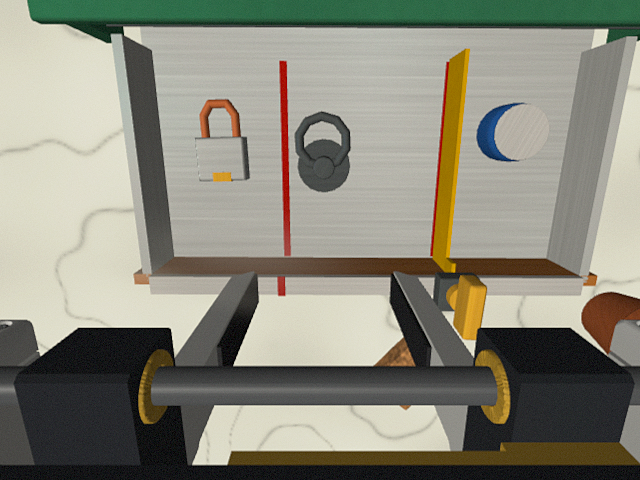

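The ring lies flat at (323,160), right of the padlock at (222,150). Now the hinge.

Request:
play_rows --motion '[[[-0.05,-0.15,-0.1,0,0,0,1],[-0.1,-0.35,-0.1,0,0,0,1],[-0.2,-0.55,-0.1,0,0,0,1],[-0.3,-0.75,-0.1,0,0,0,1],[-0.4,-0.95,-0.1,0,0,0,1],[-0.42,-1,-0.1,0,0,0.008,1],[-0.42,-1,-0.1,0,0,0.016,1]]]'

```text
time_s: 15.8
ee_pos: [0.4644, 0.1284, 0.3025]
eef_rot: [3.141, 0.003, -0.196]
force: [0.9, 0.2, 0.2]
grip_width: 0.0942
grip_force: 0.0
```

Request:
play_rows --motion '[[[0,-0.15,0,0,0,0,1],[0,-0.35,0,0,0,0,1],[0.05,-0.55,0,0,0,0,1],[0.1,-0.75,0,0,0,0,1],[0.1,-0.95,0,0,0,0,1],[0.1,-0.95,0,0,0,0,1],[0.1,-0.95,0,0,0,0,1]]]'

```text
time_s: 16.5
ee_pos: [0.5365, 0.3541, 0.3009]
eef_rot: [3.139, 0.003, -0.196]
force: [-0.3, -0.4, 0.1]
grip_width: 0.0942
grip_force: 0.0
```

```bash
python3 - <<'E'
from h import *
c=snap('wrist','w6.png');P=pts(c);X,Y,Z=P[...,0],P[...,1],P[...,2];hsv=cv2.cvtColor(c['frame'],cv2.COLOR_RGB2HSV).astype(int)
g=(hsv[...,0]>60)&(hsv[...,0]<95)&(hsv[...,1]>80)&(abs(X-.58)<.11)&(abs(Y-.39)<.08)
q=P[g];s=q[(q[:,0]<.60)];f=cv2.fitLine(s[:,:2].astype(np.float32),2,0,.01,.01).ravel();f[:2]*=np.sign(f[0]);d=f[:2];nrm=np.array([-d[1],d[0]]);al=q[:,:2]@d
sa=(s[:,:2]-f[2:])@nrm;a=np.arctan2(d[1],d[0]);cc=f[2:]+nrm*(sa.max()+sa.min())/2;G=cc+d*(al.min()+.078-cc@d)
print('hinge yaw',a.round(3),'w',np.ptp(sa).round(3),'len',np.ptp(al).round(3),'z',np.median(s[:,2]).round(4),'grip',G.round(4),'bench',np.median(Z[(abs(X-.5)<.02)&(abs(Y-.34)<.02)]))
go(*G,.10,a);go(*G,.0215,a)
h=(np.hypot(X-.42,Y-.38)<.075)&(Z>.003)&(Z<.03)&(Y<.43);print('hook',P[h].mean(0))
E
```

```text
hinge yaw 1.534 w 0.104 len 0.12 z 0.3888 grip [0.5484 0.3882] bench -0.0009190223752894855
go [ 0.0207 -0.1487  0.8079] [-0.      0.0005 -0.2756] now [0.5366 0.353  0.3021] [ 3.14e+00  2.00e-03 -1.98e-01] w 0.0941 t 16.55 F [-0.  -0.3  0.8]
go [ 0.0213 -0.1493  1.1219] [-0.      0.0005 -0.2756] now [0.5366 0.353  0.3021] [ 3.14e+00  2.00e-03 -1.98e-01] w 0.0941 t 16.55 F [-0.  -0.3  0.8]
hook [0.41916746 0.37925708 0.00968171]
```

```bash
python3 - <<'E'
from h import *
c=snap('wrist');P=pts(c);X,Y,Z=P[...,0],P[...,1],P[...,2];hsv=cv2.cvtColor(c['frame'],cv2.COLOR_RGB2HSV).astype(int)
g=(hsv[...,0]>60)&(hsv[...,0]<95)&(hsv[...,1]>80)&(abs(X-.58)<.11)&(abs(Y-.39)<.08)&(Z<.025)&(Z>.003)
q=P[g];s=q[(q[:,0]<.60)];f=cv2.fitLine(s[:,:2].astype(np.float32),2,0,.01,.01).ravel();f[:2]*=np.sign(f[0]);d=f[:2];nrm=np.array([-d[1],d[0]]);al=q[:,:2]@d
sa=(s[:,:2]-f[2:])@nrm;a=np.arctan2(d[1],d[0]);cc=f[2:]+nrm*(sa.max()+sa.min())/2;G=cc+d*(al.min()+.078-cc@d)
print('hinge yaw',a.round(3),'w',np.ptp(sa).round(3),'len',np.ptp(al).round(3),'z',np.median(s[:,2]).round(4),'grip',G.round(4))
go(*G,.10,a);go(*G,.0215,a);print(get_obs()['qpos'])
E
```

```text
hinge yaw -0.189 w 0.027 len 0.146 z 0.007 grip [0.5757 0.392 ]
go [ 0.1225 -0.1867  0.8117] [ 0.0002  0.0002 -0.0015] now [0.5367 0.3524 0.303 ] [ 3.141e+00  1.000e-03 -1.980e-01] w 0.0938 t 16.6 F [ 0.2 -1.1 -0.1]
go [ 0.1228 -0.1871  1.1257] [ 0.0002  0.0002 -0.0015] now [0.5367 0.3524 0.303 ] [ 3.141e+00  1.000e-03 -1.980e-01] w 0.0938 t 16.6 F [ 0.2 -1.1 -0.1]
[ 5.24050463e-01  4.75294169e-01  1.10184486e+00 -1.44505979e-04
  1.56592638e+00  2.29330444e+00]
```

Request:
play_rows --motion '[[[0.05,-0.08,0.1,0,0,0,0.5],[0.12,-0.187,0.25,0,0,-0.001,0.2],[0.122,-0.187,0.4,0,0,-0.001,0.2],[0.122,-0.187,0.55,0,0,-0.001,0.2],[0.122,-0.187,0.7,0,0,-0.001,0.2],[0.122,-0.187,0.82,0,0,-0.001,0.2],[0.122,-0.187,0.92,0,0,-0.001,0.2],[0.122,-0.187,0.92,0,0,-0.001,0.2]]]'

```text
time_s: 17.4
ee_pos: [0.5746, 0.3908, 0.0707]
eef_rot: [3.138, 0.004, -0.193]
force: [-0.6, 0.9, 0.4]
grip_width: 0.0565
grip_force: 0.0
```

```bash
python3 - <<'E'
from h import *
go(.5755,.392,.021,-.193)
E
```

```text
go [ 0.0034 -0.0062  0.1989] [ 0.0006  0.0007 -0.    ] now [0.5746 0.3908 0.0707] [ 3.138  0.004 -0.193] w 0.0565 t 17.4 F [-0.6  0.9  0.4]
```

Request:
play_rows --motion '[[[0.003,-0.003,0.08,0,0,0,0.2],[0.003,-0.003,0.15,0,0,0,0.2],[0.003,-0.003,0.185,0,0,0,0.2],[0.003,-0.003,0.198,0,0,0,0.2],[0.003,-0.003,0.198,0,0,0,-1],[0.003,-0.003,0.198,0,0,0,-1],[0.003,-0.003,0.198,0,0,0,-1],[0.003,-0.003,0.198,0,0,0,-1],[0.003,-0.003,0.198,0,0,0,-1],[0.003,-0.003,0.198,0,0,0,-1]]]'

```text
time_s: 18.4
ee_pos: [0.5767, 0.3935, 0.025]
eef_rot: [-3.141, -0.0, -0.192]
force: [-2.2, -2.1, 4.9]
grip_width: 0.026
grip_force: 50.0
```

Request:
play_rows --motion '[[[0,0,-0.05,0,0,0,-1],[0,0,-0.15,0,0,0,-1],[0,0,-0.3,0,0,0,-1],[0,0,-0.45,0,0,0,-1],[0,0,-0.6,0,0,0,-1],[0,0,-0.65,0,0,0,-1],[0,0,-0.65,0,0,0,-1]]]' --grip_force 55

```text
time_s: 19.1
ee_pos: [0.5769, 0.3938, 0.1885]
eef_rot: [-3.14, -0.002, -0.192]
force: [0.2, 0.1, -4.0]
grip_width: 0.0254
grip_force: 55.0
```

```bash
python3 - <<'E'
from h import *
t=O-.005*xv-.033*yv;print(t);go(*t,.185,yw)
E
```

```text
[ 0.58150259 -0.21672853]
go [0.4834 2.394  0.0103] [-0.0003 -0.0003 -0.0142] now [0.5769 0.3938 0.1885] [-3.14e+00 -2.00e-03 -1.92e-01] w 0.0254 t 19.1 F [ 0.2  0.1 -4. ]
```

```bash
python3 - <<'E'
from h import *
c=snap('wrist','w7.png');P=pts(c);T=get_obs()['ee_pos'];hsv=cv2.cvtColor(c['frame'],cv2.COLOR_RGB2HSV).astype(int)
g=(hsv[...,0]>60)&(hsv[...,0]<95)&(hsv[...,1]>80)&(P[...,2]>.1)&(P[...,2]<.3);q=P[g];print(T,g.sum(),np.percentile(q,[2,50,98],axis=0).round(4))
E
```

```text
[0.57629233 0.39344905 0.18601602] 21116 [[0.5057 0.3426 0.168 ]
 [0.6141 0.3911 0.1702]
 [0.6458 0.4236 0.2988]]
```

View pics/w7.png

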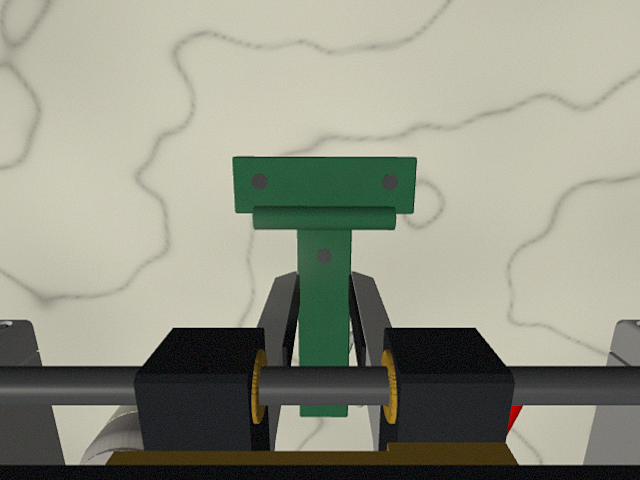

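Request:
play_rows --motion '[[[0,0.05,0.05,0,0,0,-1],[0.02,0.12,0.1,0,0,0,-1],[0.04,0.22,0.13,0,0,0,-1],[0.07,0.33,0.14,0,0,0,-1],[0.09,0.45,0.14,0,0,0,-1],[0.12,0.57,0.14,0,0,0,-1],[0.14,0.69,0.14,0,0,0,-1],[0.17,0.81,0.14,0,0,0,-1],[0.19,0.91,0.14,0,0,0,-1],[0.2,1,0.14,0,0,0,-1]]]' --grip_force 60

```text
time_s: 20.15
ee_pos: [0.5769, 0.137, 0.1491]
eef_rot: [3.14, 0.004, -0.192]
force: [-0.3, 0.5, -3.0]
grip_width: 0.0255
grip_force: 60.0
```

Request:
play_rows --motion '[[[0.02,0.1,0,0,0,0,-1],[0.04,0.22,0,0,0,-0.004,-1],[0.07,0.33,0,0,0,-0.008,-1],[0.09,0.45,0,0,0,-0.012,-1],[0.12,0.57,0,0,0,-0.014,-1],[0.14,0.69,0,0,0,-0.014,-1],[0.17,0.81,0,0,0,-0.014,-1],[0.19,0.91,0,0,0,-0.014,-1],[0.2,1,0,0,0,-0.014,-1],[0.2,1,0,0,0,-0.014,-1]]]'

```text
time_s: 21.15
ee_pos: [0.5781, -0.1185, 0.1492]
eef_rot: [-3.141, 0.004, -0.106]
force: [0.5, 0.8, -3.8]
grip_width: 0.0255
grip_force: 60.0
```

```bash
python3 - <<'E'
from h import *
t=O-.005*xv-.033*yv
c=snap('wrist');P=pts(c);T=get_obs()['ee_pos'];hsv=cv2.cvtColor(c['frame'],cv2.COLOR_RGB2HSV).astype(int)
g=(hsv[...,0]>60)&(hsv[...,0]<95)&(hsv[...,1]>80)&(P[...,2]>.1)&(P[...,2]<.2)&(np.hypot(P[...,0]-T[0],P[...,1]-T[1])<.1);q=P[g]-T;print(T,g.sum(),np.percentile(q@np.array([[xv[0],yv[0],0],[xv[1],yv[1],0],[0,0,1]]),[1,50,99],axis=0).round(4))
go(*t,.15,yw);go(*t,.041,yw)
E
```

```text
[ 0.57834058 -0.1171028   0.14948472] 19316 [[-0.0766 -0.045  -0.0215]
 [ 0.041  -0.0018 -0.019 ]
 [ 0.067   0.0408 -0.0129]]
go [ 0.0546  0.3949 -0.0025] [-0.0001  0.0006 -0.0006] now [ 0.5783 -0.1171  0.1495] [-3.141  0.004 -0.106] w 0.0253 t 21.2 F [ 0.3  1.2 -2.7]
go [0.0562 0.3952 0.4335] [-0.0001  0.0006 -0.0006] now [ 0.5783 -0.1171  0.1495] [-3.141  0.004 -0.106] w 0.0253 t 21.2 F [ 0.3  1.2 -2.7]
```

Request:
play_rows --motion '[[[0.02,0.1,-0.05,0,0,0,-1],[0.04,0.22,-0.05,0,0,0,-1],[0.055,0.34,-0.05,0,0,0,-1],[0.056,0.395,-0.02,0,0,0,-1],[0.056,0.395,0.1,0,0,0,-1],[0.056,0.395,0.22,0,0,0,-1],[0.056,0.395,0.32,0,0,0,-1],[0.056,0.395,0.39,0,0,0,-1],[0.056,0.395,0.42,0,0,0,-1],[0.056,0.395,0.425,0,0,0,-1]]]'

```text
time_s: 22.2
ee_pos: [0.5825, -0.215, 0.0442]
eef_rot: [-3.141, 0.002, -0.103]
force: [-0.2, 0.1, -2.5]
grip_width: 0.0256
grip_force: 60.0
```

```bash
python3 - <<'E'
from h import *
t=O-.005*xv-.033*yv
go(*t,.041,yw)
E
```

```text
go [-0.0034  0.0074  0.0126] [-0.0001  0.0004 -0.0002] now [ 0.5825 -0.215   0.0442] [-3.141e+00  2.000e-03 -1.030e-01] w 0.0256 t 22.2 F [-0.2  0.1 -2.5]
```

Lower 3 mm, release, rise, and back towards the hook.

Request:
play_rows --motion '[[[0,0,0.01,0,0,0,-1],[0,0,0.012,0,0,0,0.05],[0,0,0.012,0,0,0,0.05],[0,0,0.012,0,0,0,0.05],[0,0,-0.1,0,0,0,0.05],[0,0,-0.3,0,0,0,0.05],[0,0,-0.5,0,0,0,0.05],[0,-0.1,-0.7,0,0,0,0.5],[-0.2,-0.25,-0.9,0,0,0,0.5],[-0.2,-0.25,-0.95,0,0,0,0.5]]]'

```text
time_s: 23.2
ee_pos: [0.5388, -0.1474, 0.285]
eef_rot: [3.142, -0.001, -0.103]
force: [0.7, 0.0, 0.7]
grip_width: 0.069
grip_force: 0.0
```

```bash
python3 - <<'E'
from h import *
c=snap('wrist','w8.png')
go(.37,.36,.28,-.48);go(.42,.12,.28,-.48)
E
```

```text
go [-0.8776 -1.9446  0.0365] [-0.     -0.0014  0.0601] now [ 0.5385 -0.146   0.2918] [ 3.14  -0.009 -0.102] w 0.0703 t 23.25 F [-2.   1.1  5.1]
go [-0.5806 -1.0101  0.0405] [-0.     -0.0014  0.0601] now [ 0.5385 -0.146   0.2918] [ 3.14  -0.009 -0.102] w 0.0703 t 23.25 F [-2.   1.1  5.1]
```

View pics/w8.png

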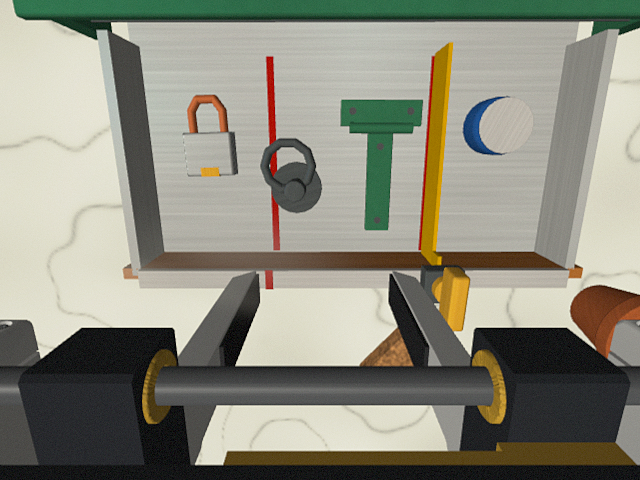

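The hinge (380,165) is well placed; the ring has been shifted to (290,180) but is still flat in the bay. I'll put the hook in the front-left space in front of the padlock.

Request:
play_rows --motion '[[[-0.05,-0.1,0,0,0,-0.02,1],[-0.1,-0.25,0,0,0,-0.042,1],[-0.2,-0.4,0,0,0,-0.064,1],[-0.3,-0.55,0,0,0,-0.086,1],[-0.4,-0.7,0,0,0,-0.108,1],[-0.5,-0.85,0,0,0,-0.13,1],[-0.58,-1,0,0,0,-0.152,1],[-0.58,-1,0,0,0,-0.174,1],[-0.58,-1,0,0,0,-0.196,1],[-0.58,-1,0,0,0,-0.218,1]]]'

```text
time_s: 24.25
ee_pos: [0.4214, 0.1153, 0.2838]
eef_rot: [3.14, -0.001, 1.272]
force: [0.8, -0.1, -0.6]
grip_width: 0.0942
grip_force: 0.0
```

```bash
python3 - <<'E'
from h import *
go(.43,.36,.28,2.656);print(get_obs()['qpos'])
E
```

```text
go [ 0.9455 -0.255   0.0154] [ 2.000e-04  0.000e+00 -2.202e-01] now [0.4214 0.1153 0.2838] [ 3.140e+00 -1.000e-03  1.272e+00] w 0.0942 t 24.25 F [ 0.8 -0.1 -0.6]
[ 1.83234001e-01 -1.47857095e-03  1.72840151e+00 -4.06232787e-06
  1.41336449e+00  4.81569660e-01]
```

Request:
play_rows --motion '[[[0.1,-0.03,0,0,0,-0.022,1],[0.25,-0.06,0,0,0,-0.044,1],[0.4,-0.1,0,0,0,-0.066,1],[0.55,-0.15,0,0,0,-0.088,1],[0.7,-0.2,0,0,0,-0.11,1],[0.85,-0.25,0,0,0,-0.132,1],[0.94,-0.255,0,0,0,-0.154,1],[0.94,-0.255,0,0,0,-0.176,1],[0.94,-0.255,0,0,0,-0.198,1],[0.94,-0.255,0,0,0,-0.22,1]]]'

```text
time_s: 25.25
ee_pos: [0.4312, 0.3585, 0.2835]
eef_rot: [3.141, 0.0, 2.654]
force: [0.5, -0.4, -0.0]
grip_width: 0.0943
grip_force: 0.0
```

```bash
python3 - <<'E'
from h import *
c=snap('wrist','w9.png');P=pts(c);X,Y,Z=P[...,0],P[...,1],P[...,2]
h=(np.hypot(X-.42,Y-.38)<.075)&(Z>.003)&(Z<.03)&(Y<.43);q=P[h];print(len(q),q.min(0),q.max(0))
s=q[q[:,0]<q[:,0].min()+.045];f=cv2.fitLine(s[:,:2].astype(np.float32),2,0,.01,.01).ravel();d=f[:2]*np.sign(f[0]);al=q[:,:2]@d;nrm=np.array([-d[1],d[0]]);sd=(q[:,:2]-f[2:])@nrm
a=np.arctan2(d[1],d[0]);G=f[2:]+d*(al.min()+.051-f[2:]@d);print('yaw',a.round(3),'side',sd.max().round(3),sd.min().round(3),'len',np.ptp(al).round(3),'org',G.round(4))
G2=G+nrm*(.006+sd.min());print(G2);go(*G2,.021,a+np.pi);go(*G2,.07,a+np.pi)
E
```

```text
1165 [0.36171671 0.35632194 0.00406582] [0.4565793  0.40304536 0.0133055 ]
yaw -0.5 side 0.042 -0.009 len 0.093 org [0.4074 0.3724]
[0.40616166 0.37008776]
go [ 0.111  -0.0053  1.0503] [0.0001 0.     0.0034] now [0.4313 0.3584 0.2836] [3.141 0.    2.663] w 0.0942 t 25.3 F [ 0.8 -0.  -0.2]
go [ 0.1109 -0.0052  0.8543] [0.0001 0.     0.0034] now [0.4313 0.3584 0.2836] [3.141 0.    2.663] w 0.0942 t 25.3 F [ 0.8 -0.  -0.2]
```

View pics/w9.png

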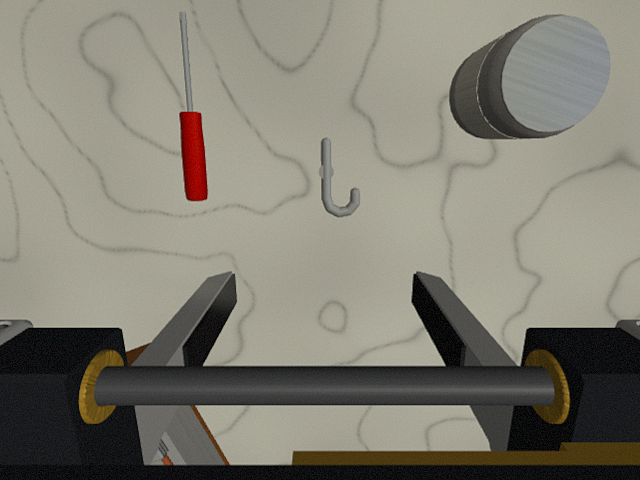

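```bash
python3 - <<'E'
from h import *
go(.4039,.3743,.05,2.65);go(.4039,.3743,.0215,2.65)
E
```

```text
go [0.1268 0.0056 0.9343] [0.0001 0.     0.002 ] now [0.4313 0.3584 0.2836] [3.141 0.    2.663] w 0.0942 t 25.3 F [ 0.8 -0.  -0.2]
go [0.1268 0.0055 1.0483] [0.0001 0.     0.002 ] now [0.4313 0.3584 0.2836] [3.141 0.    2.663] w 0.0942 t 25.3 F [ 0.8 -0.  -0.2]
```

Request:
play_rows --motion '[[[0.06,0,0.1,0,0,0,-0.4],[0.127,0.0055,0.25,0,0,0.002,-0.4],[0.127,0.0055,0.4,0,0,0.002,-0.4],[0.127,0.0055,0.55,0,0,0.002,-0.4],[0.127,0.0055,0.7,0,0,0.002,-0.4],[0.127,0.0055,0.82,0,0,0.002,-0.4],[0.127,0.0055,0.86,0,0,0.002,-0.4],[0.127,0.0055,0.86,0,0,0.002,-0.4]]]'

```text
time_s: 26.1
ee_pos: [0.4038, 0.3743, 0.0678]
eef_rot: [-3.14, -0.0, 2.634]
force: [0.9, 0.0, 1.2]
grip_width: 0.0337
grip_force: 0.0
```

```bash
python3 - <<'E'
from h import *
c=snap('wrist');P=pts(c);X,Y,Z=P[...,0],P[...,1],P[...,2]
h=(np.hypot(X-.40,Y-.375)<.06)&(Z>.003)&(Z<.02);q=P[h];s=q[q[:,0]<.39]
if len(s)>9: print(len(q),len(s),s.mean(0),cv2.fitLine(s[:,:2].astype(np.float32),2,0,.01,.01).ravel())
go(.4039,.3743,.0215,2.65)
cv2.imwrite('pics/w10.png',c['frame'][120:470,120:520,::-1])
E
```

```text
2963 964 [0.37619778 0.38931331 0.00962603] [ 0.85992634 -0.5104181   0.3761978   0.3893133 ]
go [ 0.0007 -0.0027  0.1906] [ 0.0001  0.0001 -0.0025] now [0.4044 0.3748 0.0691] [3.141 0.    2.634] w 0.0302 t 26.15 F [ 0.  -0.1  0.4]
```

View pics/w10.png

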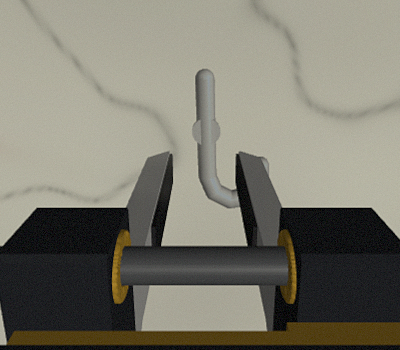

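The shank is centred between the fingers; descend and grip.

Request:
play_rows --motion '[[[0.001,0.002,0.08,0,0,0,-0.4],[0.001,0.002,0.15,0,0,0,-0.4],[0.001,0.002,0.18,0,0,0,-0.4],[0.001,0.002,0.19,0,0,0,-0.4],[0.001,0.002,0.19,0,0,0,-1],[0.001,0.002,0.19,0,0,0,-1],[0.001,0.002,0.19,0,0,0,-1],[0.001,0.002,0.19,0,0,0,-1],[0.001,0.002,0.19,0,0,0,-1],[0.001,0.002,0.19,0,0,0,-1]]]' --grip_force 30

```text
time_s: 27.15
ee_pos: [0.4044, 0.3754, 0.0216]
eef_rot: [3.14, 0.001, 2.636]
force: [-1.6, -1.7, 6.1]
grip_width: 0.0112
grip_force: 30.0
```

Request:
play_rows --motion '[[[0,0,-0.1,0,0,0,-1],[0,0,-0.25,0,0,0,-1],[0,0,-0.4,0,0,0.02,-1],[0,0,-0.55,0,0,0.04,-1],[0,0,-0.6,0,0,0.06,-1],[0,0,-0.6,0,0,0.08,-1],[0,0,-0.6,0,0,0.1,-1],[0,0,-0.6,0,0,0.12,-1]]]'

```text
time_s: 27.95
ee_pos: [0.4039, 0.375, 0.1709]
eef_rot: [3.141, -0.0, 1.877]
force: [0.1, -0.4, -1.0]
grip_width: 0.0112
grip_force: 29.9
```

```bash
python3 - <<'E'
from h import *
c=snap('wrist');P=pts(c);T=get_obs()['ee_pos']
h=(np.hypot(P[...,0]-T[0],P[...,1]-T[1])<.075)&(P[...,2]>T[2]-.05)&(P[...,2]<T[2]-.01);print(h.sum(),np.median(P[h],0)-T)
t=O-.072*xv+.168*yv;print(t);go(*t,.17,1.469)
E
```

```text
3959 [-0.00181862  0.00546584 -0.01165913]
[ 0.53533797 -0.00994646]
go [-1.6264  0.0505  0.0034] [ 0.     -0.      0.0636] now [0.4039 0.375  0.1709] [ 3.142 -0.     1.869] w 0.0114 t 28.0 F [ 0.6 -0.3 -1.6]
```

Request:
play_rows --motion '[[[-0.06,0,0,0,0,0.01,-1],[-0.18,0.005,0,0,0,0.02,-1],[-0.3,0.01,0,0,0,0.03,-1],[-0.42,0.013,0,0,0,0.04,-1],[-0.54,0.017,0,0,0,0.05,-1],[-0.66,0.02,0,0,0,0.06,-1],[-0.78,0.024,0,0,0,0.0636,-1],[-0.9,0.028,0,0,0,0.0636,-1],[-0.95,0.03,0,0,0,0.0636,-1],[-0.95,0.03,0,0,0,0.0636,-1]]]'

```text
time_s: 29.0
ee_pos: [0.4841, 0.1504, 0.1708]
eef_rot: [3.142, -0.0, 1.482]
force: [0.1, 0.7, -0.6]
grip_width: 0.011
grip_force: 29.9
```

```bash
python3 - <<'E'
from h import *
t=O-.072*xv+.168*yv;go(*t,.17,1.469);go(*t,.038,1.469)
E
```

```text
go [-0.6205  0.2612  0.0031] [ 0.    -0.     0.002] now [0.4841 0.1504 0.1708] [ 3.142 -0.     1.482] w 0.011 t 29.0 F [ 0.1  0.7 -0.6]
go [-0.6205  0.2612  0.5311] [ 0.    -0.     0.002] now [0.4841 0.1504 0.1708] [ 3.142 -0.     1.482] w 0.011 t 29.0 F [ 0.1  0.7 -0.6]
```

Request:
play_rows --motion '[[[-0.1,0.04,0,0,0,0.002,-1],[-0.22,0.09,0,0,0,0.002,-1],[-0.34,0.14,0,0,0,0.002,-1],[-0.46,0.19,0,0,0,0.002,-1],[-0.58,0.24,0,0,0,0.002,-1],[-0.62,0.261,0,0,0,0.002,-1],[-0.62,0.261,0,0,0,0.002,-1]]]'

```text
time_s: 29.7
ee_pos: [0.5352, -0.0088, 0.1705]
eef_rot: [-3.141, -0.0, 1.469]
force: [0.4, 0.3, -1.0]
grip_width: 0.0111
grip_force: 29.9
```

```bash
python3 - <<'E'
from h import *
o=get_obs();c=snap('wrist','w11.png');P=pts(c);q=P[...,:2]-O;xd,yd,Z=q@xv,q@yv,P[...,2]
h=(Z>.12)&(Z<.165)&(np.hypot(xd+.072,yd-.168)<.075);print('hook',h.sum(),np.percentile(xd[h],[1,99]).round(3),np.percentile(yd[h],[1,99]).round(3),np.percentile(Z[h],[1,99]).round(3))
b=(Z>.021)&(Z<.06)&(yd>-.08)&(yd<.22)&(abs(xd)<.105)
n,l,s,ce=cv2.connectedComponentsWithStats(b.astype(np.uint8))
for i in range(1,n):
    if s[i,4]>200: m=l==i;print(s[i],np.percentile(xd[m],[1,99]).round(3),np.percentile(yd[m],[1,99]).round(3))
t=O-.072*xv+.168*yv;go(*t,.038,1.469)
E
```

```text
hook 4261 [-0.087 -0.034] [0.131 0.215] [0.153 0.164]
[ 386  213  102   63 4601] [-0.018  0.066] [0.133 0.184]
[368 300  60  28 695] [-0.031  0.022] [0.078 0.103]
[313 408  34  25 731] [-0.084 -0.05 ] [-0.046 -0.018]
go [-0.008   0.0026  0.5301] [-0.0001 -0.      0.0002] now [ 0.5349 -0.0079  0.1705] [-3.141 -0.     1.47 ] w 0.0107 t 29.75 F [-0.6  0.9 -0.8]
```

View pics/w11.png

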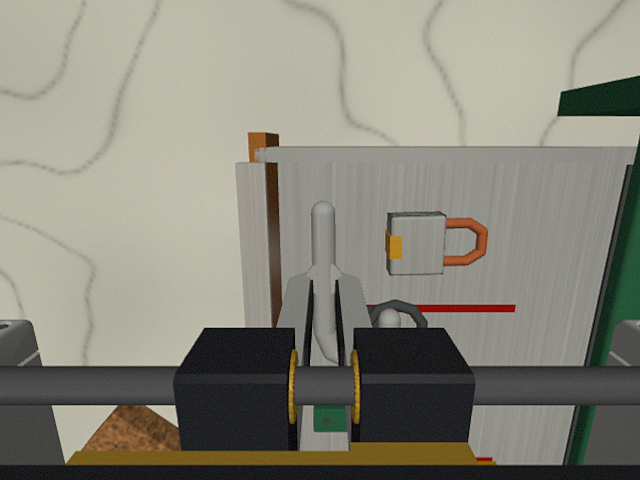

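The hook is held over the front-left space, clear of padlock (x>-0.018) and ring (y<0.103). Lower and release.

Request:
play_rows --motion '[[[-0.008,0.002,0.12,0,0,0,-1],[-0.008,0.002,0.24,0,0,0,-1],[-0.008,0.002,0.36,0,0,0,-1],[-0.008,0.002,0.46,0,0,0,-1],[-0.008,0.002,0.51,0,0,0,-1],[-0.008,0.002,0.53,0,0,0,-1],[-0.008,0.002,0.53,0,0,0,-1],[-0.008,0.002,0.53,0,0,0,-0.45],[-0.008,0.002,0.53,0,0,0,-0.45],[-0.008,0.002,0.53,0,0,0,-0.45]]]'

```text
time_s: 30.75
ee_pos: [0.5357, -0.011, 0.039]
eef_rot: [3.14, -0.0, 1.469]
force: [0.0, 0.5, -0.5]
grip_width: 0.0256
grip_force: 0.0
```

Request:
play_rows --motion '[[[0,0,-0.1,0,0,0,-0.45],[0,0,-0.25,0,0,0,-0.45],[0,0,-0.45,0,0,0,-0.45],[0,0,-0.65,0,0,0,0],[0.2,-0.2,-0.85,0,0,0,0.5],[0.4,-0.3,-0.95,0,0,0,1],[0.6,-0.3,-0.95,0,0,0,1],[0.8,-0.3,-0.95,0,0,0,1],[1,-0.3,-0.95,0,0,0,1],[1,-0.3,-0.95,0,0,0,1]]]'

```text
time_s: 31.75
ee_pos: [0.4855, 0.2479, 0.2766]
eef_rot: [3.14, -0.001, 1.47]
force: [0.9, -0.5, 0.4]
grip_width: 0.0785
grip_force: 0.0
```

```bash
python3 - <<'E'
from h import *
c=snap('top');f=c['frame'][130:310,160:560,::-1];cv2.imwrite('pics/fin.png',cv2.resize(f,None,fx=2,fy=2,interpolation=cv2.INTER_CUBIC))
P=pts(c);q=P[...,:2]-O;xd,yd,Z=q@xv,q@yv,P[...,2]
hsv=cv2.cvtColor(c['frame'],cv2.COLOR_RGB2HSV).astype(int)
k=(hsv[...,0]>15)&(hsv[...,0]<28)&(hsv[...,1]>120)&(Z>.055)&(Z<.072)&(abs(xd)<.09)&(abs(yd)<.13);print('div',k.sum(),yd[k].mean())
b=(Z>.021)&(Z<.06)&(yd>-.08)&(yd<.222)&(abs(xd)<.106);n,l,s,ce=cv2.connectedComponentsWithStats(b.astype(np.uint8))
for i in range(1,n):
    if s[i,4]>15: m=l==i;print(s[i],np.percentile(xd[m],[1,99]).round(3),np.percentile(yd[m],[1,99]).round(3),Z[m].max().round(3))
print(get_obs()['ee_pos'],get_obs()['time_s'])
E
```

```text
div 117 -0.08701862476901734
[325 174  19  29 377] [-0.016  0.068] [0.135 0.186] 0.047
[384 179  31  52 503] [-0.079  0.064] [-0.073  0.012] 0.037
[352 191  23  29 326] [-0.057  0.023] [0.04  0.104] 0.056
[313 207  32  16 174] [-0.079 -0.031] [0.126 0.215] 0.033
[0.48533102 0.25163175 0.27632682] 31.8
```

View pics/fin.png

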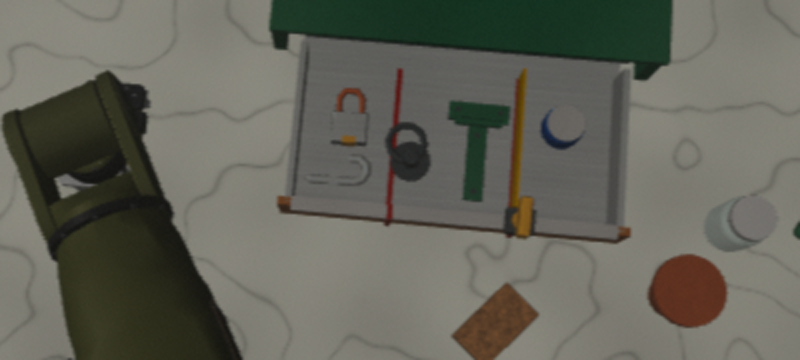

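The final view shows hook (340,175), ring (408,155) and hinge (478,150) in the padlock's bay, divider on the mark, knob in line. Hand in.

```bash
python3 -c "
from station import workorder
print(workorder.hand_in())"
```

```text
the job is handed in; nothing more can be done
None
```

The job is handed in: the divider is on the right red mark with the knob tight again, and the ring handle, T-hinge and the one screw hook lie in the padlock's bay (no bolt or second hook was on the bench); the ring was found a few centimetres from where I set it, but still flat in the bay.

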